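# Find the balance point of a hem-marking rule on a seam stick

### The arm

A 6-joint arm with a two-finger parallel gripper is mounted at the origin on the work surface. World frame = base frame: x ahead of the robot, y to its left, z up, the work surface at z = 0. Lengths are in m, angles in rad, forces in N, time in s.
With the tool pointing down it reaches from about 0.375 to 0.975 m from the base axis. Payload 3.8 kg.
Tool frame: the origin (TCP) lies on the centre line of the jaws, within the pads' length; the fingertips stand 14 mm ahead of it and the grasp point (between the pads) lies 5 mm behind it; z points along the fingers, y is the line along which they close (so a half turn about z gives the same grasp; the last joint's range is limited). The gripper opens to 85 mm and grips with 20 to 120 N. Pads are 22 mm wide; open, the fingers measure 114 mm over their backs; the gripper's body (76 mm by 85 mm) begins 54 mm behind the grasp point. The pads swing forward as they close: fully open they stand 13 mm farther back than shut.
Start: joints at [1.075, 0.264, 1.604, -0, 1.274, -0.037], TCP at [0.299, 0.605, 0.245] pointing down, gripper open.
Joint ranges: [-2.63, 2.63], [-0.94, 2.18], [0.31, 2.57], [-1.31, 4.45], [0, 2.66], [-2.55, 2.55]. Speed limits (rad/s): [2.57, 2.57, 3.14, 3.14, 3.14, 3.14].

### API

Orientations are given as a 3x3 rotation matrix whose columns are the frame's x, y, z axes.
In Python, from workcell import ctrl gives the robot as it stands.
- The arm moves only by the tool arm_command, never from a script. Its argument "increments" is one flat list of numbers, 7 for each row, row after row: the turn, a rotation vector about the tool's x, y, z in degrees, then the shift along the tool's x, y, z in cm, then the closure in counts, from 0 (fully open) to 255 (shut). A call has 1 to 10 rows; each row is the pose to reach, as a shift and turn from the pose commanded when the call began, along the tool's axes at that moment; what a row does not reach only later rows make up. A row lasts 1/10 s, in which the tool goes at most 50 mm and 8.59 degrees, less where a joint would pass 70% of its speed; a pose out of reach is approached as far as the arm can. A call with a gripper value outside its range is refused whole. The fingers move at their own pace and stop on an object; the grip force is fixed at half the most. Time passes only in rows, so rows that repeat a pose let the fingers close. It gives the time, the measured TCP pose, the force, the opening and the grip force at its end, in the units of the state.
- ctrl.get_state(): the state, without advancing time (a new reading comes with each control period).
- ctrl.get_image(name): name is "scene" or "top" or "wrist"; returns a dict with "frame" (420x560x3 uint8, red, green, blue), "K" (3x3 intrinsics, pixels), "D" ([k1, k2, p1, p2, k3] as OpenCV has them; the pictures are not rectified), "extrinsics" (4x4, takes a point from camera to world coordinates). Camera axes: x right, y down, z forward; pixel columns grow to the right and rows downward; lengths in m; the calibration is good to about 2 mm. A picture is of the moment at which its call begins. There is no depth.
- ctrl.finish_job(): hands the job in; it is judged then, once.
The state is a dict: "time_s": time; "q": joint angles; "dq": joint speeds; "joint_torque": joint torques, N m; "tcp_pos": TCP position; "orientation": TCP orientation; "ft_force": force on the tool from outside, world axes, zero at the start; "wrist_torque": the same for the moment, N m; "gripper_width": finger opening in m; "grip_force": force on a finger pad.
Only numpy, scipy, OpenCV 4.12 (cv2) and the standard library are available. Lean on these libraries where they do the work, as an engineer would, in place of code of your own. Each camera call takes 0.05 s, during which the arm holds its last target. There are 200 camera calls.

### The job

Find where the wooden hem-marking rule balances, so that I can fit its hanging ring there: pick it up, lay it gently and squarely across the rounded ridge of the seam stick, flat face down, and work it along until it stays level and still on the stick alone once you let go. Never press it hard onto the stick, and leave the other things on the table where they are.

Things in the scene. Friction and masses are not known exactly. Their poses are not given: they have to be found in the camera images.
- hem_rule: hem-marking rule: a flat wooden bar 460 mm long (x axis), 30 mm wide, 14 mm thick (z), dark graduations on its upper face, a thin steel shoe on the -x end, the steel chalk holder clamped near the +x end, underside all flat; origin at the centre of the bar's underside. Bar 0.15 to 0.20 kg, holder 0.07 to 0.26 kg, not to be seen: it balances 40 to 100 mm from the bar's middle, towards the holder
- rule_mid (a point): centre of the wooden bar of the rule, half-way up (7 mm above its underside); same axes as hem_rule. Width to grip across: 30 mm
- holder_mid (a point): the chalk holder: a steel saddle fixed over the bar 160 mm from the bar's middle, 46 mm along the bar, 44 mm wide, with a chalk barrel 62 mm long across its top and a brass thumb screw; it reaches 40 mm above the bar's underside and nothing below it. This point is its centre, 20 mm above the underside
- seam_stick: half-round hardwood seam stick, fixed: 230 mm long (x axis, the ridge line), 70 mm wide, 50 mm high, the crown a half cylinder of radius 35 mm on a 15 mm base; origin at the centre of its underside. A rule laid across it settles heavy side down, 0.04 rad for each mm that its balance point is off the ridge; from about 4 mm (plain end low) or 7 mm (holder low) an end touches the table. Rocking dies out in 2 s
- stick_ridge (a point): middle of the ridge line, on top of the seam stick, 50 mm above the table; same axes as seam_stick
- table: the sewing table's top, at height 0
- cone_a: bystander: thread cone standing upright, 78 mm wide at the foot, 118 mm high; origin at the centre of its underside
- shears: bystander: tailor's shears lying flat, 240 mm long, 92 mm wide over the bows, 12 mm high; origin under the pivot, x axis along the blades
- pin_dish: bystander: round magnetic pin dish, 100 mm wide, 22 mm high; origin at the centre of its underside
- button_jar: bystander: glass jar with a steel cap, 68 mm wide, 90 mm high; origin at the centre of its underside
- clapper: bystander: grooved hardwood clapper (pressing block) lying flat, 255 mm along its x axis, 62 mm wide, 48 mm high; origin at the centre of its underside
- spool: bystander: thread spool standing upright, 42 mm wide, 58 mm high; origin at the centre of its underside

How it is judged:
By the outcome, as a careful person would: the job done as asked, in the order asked, and still so for the second after the job is handed in, with the robot touching nothing.
It also fails if it takes over 72 s, if anything falls off the work surface, if the arm or the gripper's body presses on something with over 40 N, if the wrist force passes 120 N, or if a joint passes its speed limit or range.

## Working session

There is one attempt and no reset: what is moved stays moved. The work goes in short steps, Python scripts to look and compute and a tool call to move; the robot and the scene stay as the last step left them, time stands still between calls to the robot, and variables do not carry over. Pictures are saved under pics/ and viewed, at most 10 in all, crops included, and the job is handed in when it is done.

Besides the shell and the picture viewer there is one more tool, called after ">>>" as a command line: name --argument value ..., lists and objects as JSON in quotes. arm_command: Moves the arm, as the interface text tells. Its arguments: {"type":"object","properties":{"increments":{"type":"array"}},"required":["increments"]}

```bash
ls; mkdir -p pics
cat > h.py <<'E'
import numpy as np, cv2
from workcell import ctrl
def grab(n,save=None):
    im=ctrl.get_image(n)
    if save: cv2.imwrite('pics/'+save,cv2.cvtColor(im['frame'],cv2.COLOR_RGB2BGR))
    return im
def ray(im,px,z):
    p=np.array(px,float).reshape(-1,1,2)
    u=cv2.undistortPoints(p,np.array(im['K']),np.array(im['D'])).reshape(-1,2)
    E=np.array(im['extrinsics']);d=np.c_[u,np.ones(len(u))]@E[:3,:3].T;o=E[:3,3]
    return o+d*((z-o[2])/d[:,2])[:,None]
def proj(im,P):
    E=np.linalg.inv(np.array(im['extrinsics']))
    return cv2.projectPoints(np.array(P,float).reshape(-1,1,3),cv2.Rodrigues(E[:3,:3])[0],E[:3,3],np.array(im['K']),np.array(im['D']))[0].reshape(-1,2)
def st():
    s=ctrl.get_state();print({k:np.round(s[k],3).tolist() for k in ('time_s','q','tcp_pos','orientation','ft_force','gripper_width')})
    return s
E
python3 - <<'E'
from h import *
a=grab('top','a_top.png');b=grab('scene','a_scene.png');st()
for i in(a,b):print(np.round(i['extrinsics'],3).tolist())
E
```

```text
pics
{'time_s': 0.1, 'q': [1.075, 0.265, 1.605, 0.0, 1.274, -0.037], 'tcp_pos': [0.299, 0.605, 0.244], 'orientation': [[-0.897, 0.443, -0.001], [0.443, 0.897, -0.002], [0.0, -0.002, -1.0]], 'ft_force': [-0.459, 0.365, -0.229], 'gripper_width': 0.085}
[[-0.011, -0.999, 0.042, 0.546], [-1.0, 0.011, 0.0, 0.023], [-0.001, -0.042, -0.999, 1.099], [0.0, 0.0, 0.0, 1.0]]
[[-0.465, 0.528, -0.711, 1.302], [0.885, 0.269, -0.379, 0.386], [-0.009, -0.806, -0.592, 0.665], [0.0, 0.0, 0.0, 1.0]]
```

View pics/a_top.png

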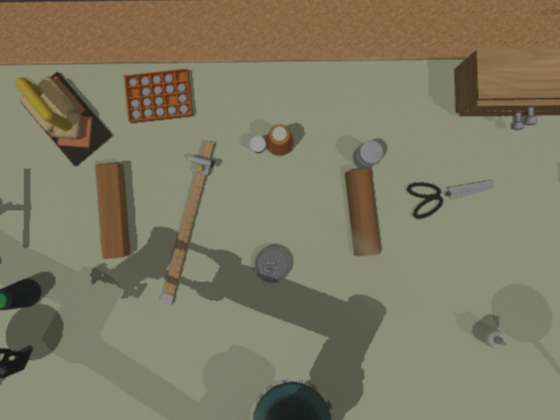

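View pics/a_scene.png

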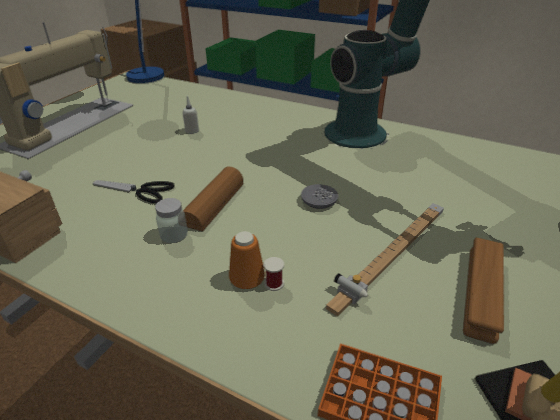

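The top view shows the rule from its shoe at (167,299) to the holder end at (209,142). The smooth half-round seam stick is at (363,212), the grooved clapper at (113,210), the dish at (273,263), the jar at (369,153) and the shears' bows near (425,200).

```bash
cat > m.py <<'E'
from h import *
def wood(im,box,smin=90):
    h=cv2.cvtColor(im['frame'],cv2.COLOR_RGB2HSV)
    m=((h[...,0]<20)&(h[...,1]>smin)).astype(np.uint8);k=np.zeros_like(m);x0,y0,x1,y1=box;k[y0:y1,x0:x1]=1
    m=cv2.morphologyEx(m*k,cv2.MORPH_OPEN,np.ones((3,3)))
    c=max(cv2.findContours(m,0,2)[0],key=cv2.contourArea)
    return c.reshape(-1,2)
def rect(P):
    r=cv2.minAreaRect((P[:,:2]*1000).astype(np.float32));b=cv2.boxPoints(r)
    e=[b[1]-b[0],b[2]-b[1]];e=max(e,key=np.linalg.norm)
    return np.round(r[0],1),np.round(r[1],1),round(float(np.degrees(np.arctan2(e[1],e[0])))%180,2)
if __name__=='__main__':
    a=grab('top')
    for n,box,z in(('rule',(150,130,225,310),.014),('stick',(335,164,395,265),.015),('clap',(90,150,135,265),.04)):
        c=wood(a,box);P=ray(a,c,z);print(n,cv2.boundingRect(c),rect(P))
    # rule: bar centre-line via PCA line fit, tips
    print('shoe/tip',ray(a,[[167,299],[209,142]],.014).round(3).tolist())
    print('holder',ray(a,[[202,164]],.03).round(3).tolist())
    for n,p,z in(('dish',[273,263],.02),('jar',[370,153],.09),('cone',[280,133],.118),('spool',[258,145],.058),('shear bows',[425,200],.01),('shear low',[428,217],.01),('shear left',[408,190],.01),('shear piv',[447,194],.01)):print(n,ray(a,[p],z).round(3).tolist())
    f=cv2.resize(a['frame'][120:320,140:450],None,fx=2.5,fy=2.5,interpolation=cv2.INTER_CUBIC);cv2.imwrite('pics/crop.png',f[...,::-1])
E
python3 m.py
```

```text
rule (164, 174, 41, 120) (array([514.3, 287.2]), array([ 30.8, 335.2]), 165.05)
stick (346, 169, 34, 86) (array([ 568.5, -201.7]), array([235.1,  70.9]), 5.5)
clap (96, 163, 34, 95) (array([580. , 472.7]), array([252.7,  73.5]), 4.64)
shoe/tip [[0.336, 0.334, 0.014], [0.765, 0.218, 0.014]]
holder [[0.702, 0.234, 0.03]]
dish [[0.431, 0.044, 0.02]]
jar [[0.717, -0.209, 0.09]]
cone [[0.765, 0.022, 0.118]]
spool [[0.747, 0.08, 0.058]]
shear bows [[0.598, -0.376, 0.01]]
shear low [[0.551, -0.383, 0.01]]
shear left [[0.626, -0.33, 0.01]]
shear piv [[0.614, -0.437, 0.01]]
```

View pics/crop.png

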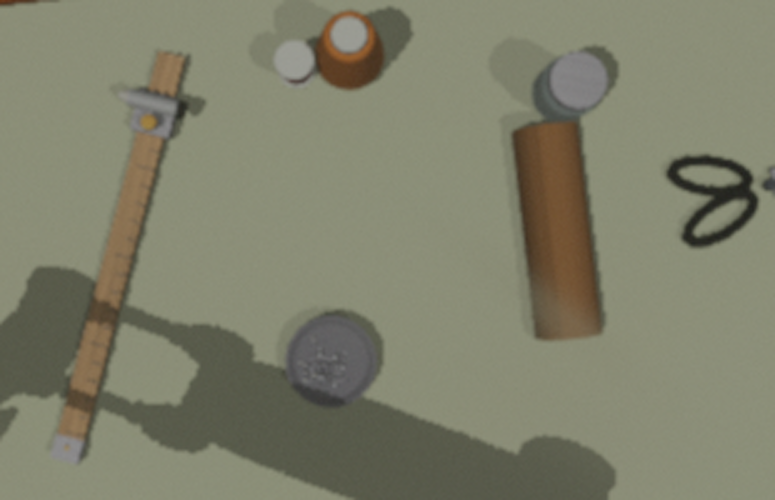

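>>> arm_command --increments '[0,0,-11.3,-43.5,-17,12.5,0,0,0,-11.3,-43.5,-17,12.5,0,0,0,-11.3,-43.5,-17,12.5,0,0,0,-11.3,-43.5,-17,12.5,0,0,0,-11.3,-43.5,-17,12.5,0,0,0,-11.3,-43.5,-17,12.5,0,0,0,-11.3,-43.5,-17,12.5,0,0,0,-11.3,-43.5,-17,12.5,0,0,0,-11.3,-43.5,-17,12.5,0,0,0,-11.3,-43.5,-17,12.5,0]'

```text
time_s: 1.15
tcp_pos: [0.6149, 0.2571, 0.1188]
orientation: [[-0.966, 0.26, -0.001], [0.26, 0.966, -0.001], [0.001, -0.001, -1.0]]
ft_force: [0.3, -0.1, -0.1]
gripper_width: 0.0854
grip_force: 0.0
```

Run:
```python
from h import *
from m import wood,rect
w=grab('wrist','w1.png');s=st();print(np.round(w['extrinsics'],3).tolist())
c=wood(w,(0,0,560,420),60);P=ray(w,c,.014);print(cv2.boundingRect(c),rect(P))
```

```text
{'time_s': 1.2, 'q': [0.354, 0.351, 1.738, -0.004, 1.055, -0.949], 'tcp_pos': [0.617, 0.254, 0.117], 'orientation': [[-0.965, 0.262, -0.0], [0.262, 0.965, -0.004], [-0.001, -0.004, -1.0]], 'ft_force': [1.731, -2.103, -0.47], 'gripper_width': 0.085}
[[0.261, 0.928, 0.266, 0.547], [0.965, -0.251, -0.073, 0.274], [-0.001, 0.276, -0.961, 0.247], [0.0, 0.0, 0.0, 1.0]]
(486, 0, 74, 264) (array([616. , 468.8]), array([223.6,  52.2]), 4.46)
```

View pics/w1.png

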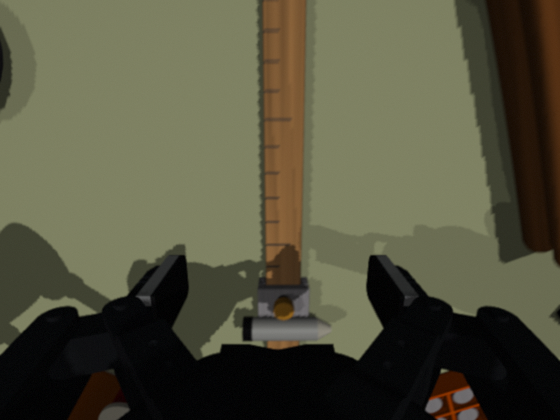

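Run:
```python
from h import *
w=grab('wrist');s=st();R=np.array(s['orientation']);p=np.array(s['tcp_pos'])
h=cv2.cvtColor(w['frame'],cv2.COLOR_RGB2HSV);C=[]
for r in range(60,250,10):
    row=(h[r,200:380,0]<16)&(h[r,200:380,1]>95);i=np.where(row)[0]+200
    C.append([(i.min()+i.max())/2,r])
    if r%60==0:print(r,i.min(),i.max())
P=ray(w,C,.014);vx,vy,x0,y0=cv2.fitLine(P[:,:2].astype(np.float32),2,0,.01,.01).ravel()
print('yaw',np.degrees(np.arctan(vy/vx)),'lateral y at tcp x',y0+(p[0]-x0)*vy/vx,'tcp',p)
print('tool frame',((np.array([[x0+t*vx,y0+t*vy,.014] for t in(-.1,.1)])-p)@R).round(4).tolist())
H=ray(w,[[284,300]],.02);print('holder front face mid',H.round(4))
```

```text
{'time_s': 1.25, 'q': [0.357, 0.349, 1.738, -0.002, 1.056, -0.946], 'tcp_pos': [0.615, 0.256, 0.118], 'orientation': [[-0.965, 0.263, -0.002], [0.263, 0.965, -0.002], [0.001, -0.003, -1.0]], 'ft_force': [-0.194, -0.066, -0.489], 'gripper_width': 0.086}
60 269 309
120 270 306
180 270 306
240 294 304
yaw -14.05597 lateral y at tcp x 0.2622707066253813 tcp [0.61524139 0.25588273 0.11800906]
tool frame [[0.1423, 0.0035, 0.1042], [-0.0576, 0.0077, 0.1039]]
holder front face mid [[0.6942 0.237  0.02  ]]
```

>>> arm_command --increments '[0,0,0,0,0.4,3,0,0,0,0,0,0.4,6,0,0,0,0,0,0.4,9,0,0,0,0,0,0.4,10.1,0,0,0,0,0,0.4,10.1,0,0,0,0,0,0.4,10.1,100,0,0,0,0,0.4,10.1,255,0,0,0,0,0.4,10.1,255,0,0,0,0,0.4,10.1,255,0,0,0,0,0.4,10.1,255]'

```text
time_s: 2.25
tcp_pos: [0.6159, 0.2643, 0.0212]
orientation: [[-0.966, 0.259, 0.003], [0.259, 0.966, 0.001], [-0.002, 0.001, -1.0]]
ft_force: [-1.1, -1.2, 6.0]
gripper_width: 0.0279
grip_force: 60.2
```

>>> arm_command --increments '[0,0,0,0,0,0,255,0,0,0,0,0,0,255,0,0,0,0,0,0,255,0,0,0,0,0,0,255]'

```text
time_s: 2.65
tcp_pos: [0.6159, 0.2643, 0.0212]
orientation: [[-0.966, 0.259, 0.003], [0.259, 0.966, 0.001], [-0.002, 0.001, -1.0]]
ft_force: [-1.4, -1.6, 6.2]
gripper_width: 0.0282
grip_force: 60.2
```

>>> arm_command --increments '[0,0,0,0,0,-0.5,255,0,0,0,0,0,-2,255,0,0,0,0,0,-5,255,0,0,0,0,0,-8,255,0,0,0,0,0,-11,255,0,0,0,0,0,-12,255,0,0,0,0,0,-12,255,0,0,0,0,0,-12,255,0,0,0,0,0,-12,255,0,0,0,0,0,-12,255]'

```text
time_s: 3.65
tcp_pos: [0.6133, 0.2634, 0.1368]
orientation: [[-0.966, 0.259, -0.004], [0.259, 0.966, -0.001], [0.003, -0.002, -1.0]]
ft_force: [-0.3, -0.4, -3.5]
gripper_width: 0.0284
grip_force: 59.7
```

Run:
```python
from h import *
F=[];T=[]
for i in range(8):
    s=ctrl.get_state();F.append(s['ft_force']);T.append(s['wrist_torque']);im=ctrl.get_image('scene')
s=st();F=np.array(F);T=np.array(T);print(F.mean(0),F.std(0),T.mean(0),T.std(0));print(T@np.array(s['orientation'])[:,:2])
cv2.imwrite('pics/s2.png',im['frame'][...,::-1])
```

```text
{'time_s': 4.05, 'q': [0.368, 0.332, 1.719, -0.0, 1.091, -0.941], 'tcp_pos': [0.615, 0.264, 0.139], 'orientation': [[-0.966, 0.259, -0.0], [0.259, 0.966, -0.0], [0.0, -0.0, -1.0]], 'ft_force': [-0.87, 0.05, -4.264], 'gripper_width': 0.028}
[-0.13201023 -0.07633362 -3.31665379] [0.71838016 0.55163053 0.51793203] [0.00371706 0.01564236 0.02101447] [0.03113119 0.03730805 0.02436088]
[[-0.00108903  0.06845565]
 [-0.01208884  0.05151788]
 [-0.00588386  0.04871817]
 [ 0.06179114 -0.02667525]
 [ 0.00716873 -0.03031645]
 [-0.00435821  0.03049616]
 [-0.03404241  0.03379371]
 [-0.0078517  -0.04742528]]
```

View pics/s2.png

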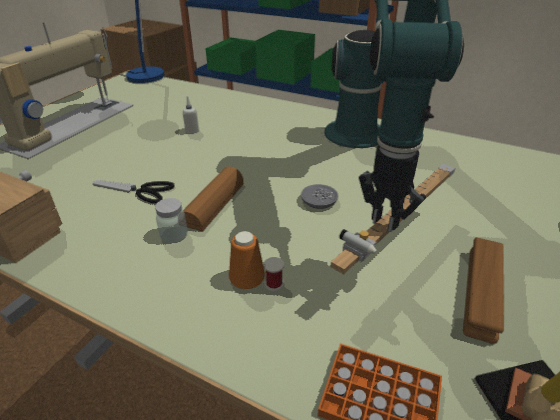

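The rule hangs level in the gripper: holder near (357,240), shoe end near (447,170). Nothing else has moved.

>>> arm_command --increments '[0,0,4,0,0,-1,255,0,0,11,0,0,-2,255,0,0,19,0,0,-2,255,0,0,27,0,0,-2,255,0,0,35,0,0,-2,255,0,0,43,0,0,-2,255,0,0,51,0,0,-2,255,0,0,59,0,0,-2,255,0,0,66,0,0,-2,255,0,0,69.5,0,0,-2,255]'

```text
time_s: 5.05
tcp_pos: [0.6148, 0.264, 0.1594]
orientation: [[-0.092, 0.996, 0.0], [0.996, 0.092, 0.0], [0.0, 0.0, -1.0]]
ft_force: [-0.9, 0.0, -3.5]
gripper_width: 0.0282
grip_force: 59.7
```

Run:
```python
from h import *
grab('top');s=st();R=np.array(s['orientation'])
print('shift cm',((np.array([.525,-.202,.105])-s['tcp_pos'])@R*100).round(2))
```

```text
{'time_s': 5.1, 'q': [0.368, 0.314, 1.703, 0.0, 1.124, 0.277], 'tcp_pos': [0.615, 0.264, 0.159], 'orientation': [[-0.091, 0.996, 0.0], [0.996, 0.091, 0.0], [0.0, 0.0, -1.0]], 'ft_force': [0.18, -1.345, -2.862], 'gripper_width': 0.028}
shift cm [-45.59 -13.18   5.43]
```

>>> arm_command --increments '[0,0,0,-2,-0.6,0,255,0,0,0,-6,-1.7,0,255,0,0,0,-10.8,-3.1,0,255,0,0,0,-15.6,-4.5,0,255,0,0,0,-20.4,-5.9,0,255,0,0,0,-25.2,-7.3,0,255,0,0,0,-30,-8.7,0,255,0,0,0,-34.8,-10,0,255,0,0,0,-39,-11.3,0,255,0,0,0,-42,-12.2,0,255]'

```text
time_s: 6.1
tcp_pos: [0.5321, -0.1692, 0.1597]
orientation: [[-0.096, 0.995, 0.0], [0.995, 0.096, -0.001], [-0.001, 0.0, -1.0]]
ft_force: [-0.0, 0.3, -2.9]
gripper_width: 0.0279
grip_force: 59.8
```

>>> arm_command --increments '[0,0,0,-2.2,-0.6,2,255,0,0,0,-3.4,-0.9,4,255,0,0,0,-3.6,-1,5.4,255,0,0,0,-3.6,-1,5.4,255,0,0,0,-3.6,-1,5.4,255,0,0,0,-3.6,-1,5.4,255]'

```text
time_s: 6.7
tcp_pos: [0.5281, -0.2022, 0.1064]
orientation: [[-0.097, 0.995, 0.002], [0.995, 0.097, -0.001], [-0.001, 0.002, -1.0]]
ft_force: [0.7, -0.3, -3.4]
gripper_width: 0.0276
grip_force: 59.8
```

Run:
```python
from h import *
F=[];T=[]
for i in range(30):
    im=ctrl.get_image('scene');s=ctrl.get_state();F.append(s['ft_force']);T.append(s['wrist_torque'])
s=st();F=np.array(F).mean(0);T=(np.array(T)@np.array(s['orientation']));print(F,T.mean(0),T.std(0)/30**.5)
print('COM tool x mm',-T.mean(0)[1]/-F[2]*1000)
grab('top','t3.png');cv2.imwrite('pics/s3.png',im['frame'][...,::-1])
```

```text
{'time_s': 8.2, 'q': [-0.411, 0.185, 1.975, 0.0, 0.981, -0.507], 'tcp_pos': [0.527, -0.203, 0.105], 'orientation': [[-0.096, 0.995, 0.0], [0.995, 0.096, -0.0], [-0.0, 0.0, -1.0]], 'ft_force': [0.366, -0.372, -2.554], 'gripper_width': 0.028}
[ 0.13048708 -0.03277749 -3.16332375] [0.00230049 0.03192936 0.00147193] [0.0048245  0.00570815 0.00517187]
COM tool x mm -10.09361264664245
```

View pics/t3.png

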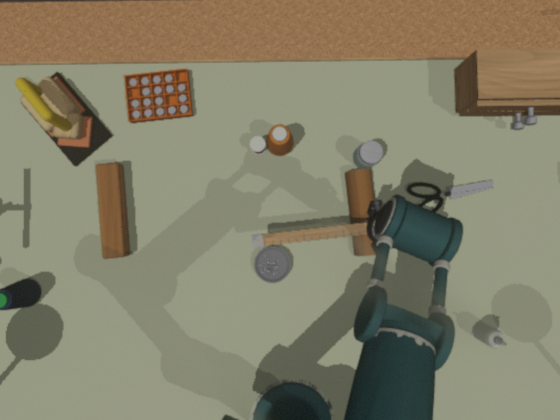

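>>> arm_command --increments '[0,0,0,0.35,0,1,255,0,0,0,0.35,0,2,255,0,0,0,0.35,0,2.6,255,0,0,0,0.35,0,2.9,255,0,0,0,0.35,0,3,255,0,0,0,0.35,0,3,255,0,0,0,0.35,0,3,255]'

```text
time_s: 8.95
tcp_pos: [0.5271, -0.1993, 0.0756]
orientation: [[-0.096, 0.995, 0.001], [0.995, 0.096, -0.0], [-0.0, 0.001, -1.0]]
ft_force: [0.6, -0.8, -3.1]
gripper_width: 0.0279
grip_force: 59.8
```

>>> arm_command --increments '[0,0,0,0,0,0.05,255,0,0,0,0,0,0.1,255,0,0,0,0,0,0.15,255,0,0,0,0,0,0.15,255,0,0,0,0,0,0.15,255]'

```text
time_s: 9.45
tcp_pos: [0.5268, -0.1991, 0.0738]
orientation: [[-0.096, 0.995, 0.0], [0.995, 0.096, -0.0], [-0.0, 0.0, -1.0]]
ft_force: [-0.3, -0.1, -2.7]
gripper_width: 0.0281
grip_force: 59.8
```

>>> arm_command --increments '[0,0,0,0,0,0.05,255,0,0,0,0,0,0.1,255,0,0,0,0,0,0.15,255,0,0,0,0,0,0.15,255,0,0,0,0,0,0.15,255]'

```text
time_s: 9.95
tcp_pos: [0.5267, -0.1991, 0.0722]
orientation: [[-0.096, 0.995, -0.0], [0.995, 0.096, -0.0], [0.0, -0.0, -1.0]]
ft_force: [-0.4, -0.7, -3.2]
gripper_width: 0.0281
grip_force: 59.8
```

>>> arm_command --increments '[0,0,0,0,0,0.05,255,0,0,0,0,0,0.1,255,0,0,0,0,0,0.1,255,0,0,0,0,0,0.1,255]'

```text
time_s: 10.35
tcp_pos: [0.5268, -0.1991, 0.0713]
orientation: [[-0.096, 0.995, 0.0], [0.995, 0.096, -0.0], [-0.0, 0.0, -1.0]]
ft_force: [0.8, -0.4, -3.7]
gripper_width: 0.0278
grip_force: 59.8
```

>>> arm_command --increments '[0,0,0,0,0,0.05,255,0,0,0,0,0,0.1,255,0,0,0,0,0,0.1,255,0,0,0,0,0,0.1,255]'

```text
time_s: 10.75
tcp_pos: [0.5269, -0.1991, 0.0712]
orientation: [[-0.096, 0.995, 0.0], [0.995, 0.096, -0.0], [-0.0, 0.0, -1.0]]
ft_force: [-3.0, 1.2, 5.5]
gripper_width: 0.0278
grip_force: 60.8
```

>>> arm_command --increments '[0,0,0,0,0,0.05,255,0,0,0,0,0,0.1,255,0,0,0,0,0,0.1,255,0,0,0,0,0,0.1,255]'

```text
time_s: 11.15
tcp_pos: [0.5269, -0.1991, 0.0711]
orientation: [[-0.096, 0.995, -0.0], [0.995, 0.096, 0.0], [0.0, -0.0, -1.0]]
ft_force: [-6.4, 2.7, 11.7]
gripper_width: 0.0273
grip_force: 61.5
```

>>> arm_command --increments '[0,0,0,0,0,-0.1,255,0,0,0,0,0,-0.2,255,0,0,0,0,0,-0.21,255,0,0,0,0,0,-0.21,255,0,0,0,0,0,-0.21,255]'

```text
time_s: 11.65
tcp_pos: [0.5269, -0.1992, 0.0713]
orientation: [[-0.096, 0.995, 0.0], [0.995, 0.096, -0.0], [-0.0, 0.0, -1.0]]
ft_force: [-0.1, 0.1, -0.7]
gripper_width: 0.0277
grip_force: 60.1
```

Contact force is about 2.5 N, so I'll release and watch the rule settle.

>>> arm_command --increments '[0,0,0,0,0,0,120,0,0,0,0,0,0,80,0,0,0,0,0,0,80,0,0,0,0,0,0,80,0,0,0,0,0,0,80,0,0,0,0,0,0,80,0,0,0,0,0,0,80,0,0,0,0,0,0,80,0,0,0,0,0,0,80,0,0,0,0,0,0,80]'

```text
time_s: 12.65
tcp_pos: [0.5268, -0.1991, 0.0714]
orientation: [[-0.096, 0.995, -0.0], [0.995, 0.096, -0.0], [-0.0, -0.0, -1.0]]
ft_force: [0.0, 0.2, 0.3]
gripper_width: 0.0587
grip_force: 0.0
```

>>> arm_command --increments '[0,0,0,0,0,0,80,0,0,0,0,0,0,80,0,0,0,0,0,0,80,0,0,0,0,0,0,80,0,0,0,0,0,0,80,0,0,0,0,0,0,80,0,0,0,0,0,0,80,0,0,0,0,0,0,80,0,0,0,0,0,0,80,0,0,0,0,0,0,80]'

```text
time_s: 13.65
tcp_pos: [0.5268, -0.1991, 0.0714]
orientation: [[-0.096, 0.995, 0.0], [0.995, 0.096, -0.0], [-0.0, 0.0, -1.0]]
ft_force: [-0.2, 0.4, 0.3]
gripper_width: 0.0587
grip_force: 0.0
```

Run:
```python
from h import *
grab('top','t4.png');im=grab('scene');st()
cv2.imwrite('pics/s4.png',cv2.resize(im['frame'][110:320,80:420,::-1],None,fx=2.2,fy=2.2))
```

```text
{'time_s': 13.75, 'q': [-0.406, 0.225, 2.0, -0.0, 0.916, -0.502], 'tcp_pos': [0.527, -0.199, 0.071], 'orientation': [[-0.096, 0.995, 0.0], [0.995, 0.096, -0.0], [-0.0, 0.0, -1.0]], 'ft_force': [0.548, -0.646, -0.038], 'gripper_width': 0.059}
```

View pics/s4.png

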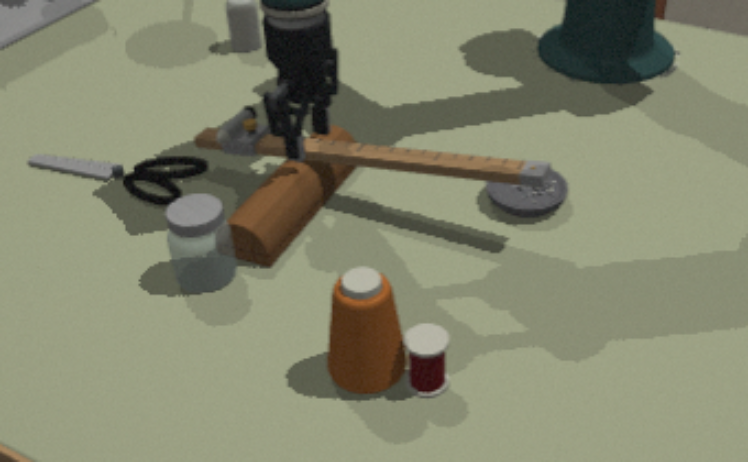

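The rule rests on the stick close to level: shoe end near crop (545,170), clear above the dish, holder clear of the shears. I'll measure the tilt against the level held picture, s3.

```bash
cat > tilt.py <<'E'
from h import *
def tilt(im,frame,z0,y1=-.02,vis=None):
    # rays on the vertical plane through the rule axis; slope of top & bottom wood edges
    d=np.array([-.096,.9954,0]);n=np.array([.9954,.096,0]);o=np.array([.527,-.2,z0])+n*.015
    h=cv2.cvtColor(frame,cv2.COLOR_RGB2HSV)
    m=(h[...,0]<20)&(h[...,1]>85)
    t=np.arange(.06,.225,.003) # along, shoe side clear of the stick
    a=proj(im,[o+d*x for x in t]);E=np.array(im['extrinsics']);out={'hi':[],'lo':[]}
    for u,v in a:
        c=int(round(u));r=np.where(m[max(0,int(v)-25):int(v)+25,c])[0]
        if len(r)==0: continue
        g=np.split(r,np.where(np.diff(r)>2)[0]+1);r=max(g,key=len)+max(0,int(v)-25)
        for k,vv in(('hi',r.min()-.5),('lo',r.max()+.5)):
            P=ray(im,[[c,vv]],0)[0];C=E[:3,3];w=P-C;s=((o-C)@n)/(w@n);Q=C+s*w;out[k].append([(Q-o)@d,Q[2]])
    for k in out:
        q=np.array(out[k]);p=np.polyfit(q[:,0],q[:,1],1)
        for _ in range(3):
            e=abs(q[:,1]-np.polyval(p,q[:,0]));q=q[e<=max(.0015,2*np.median(e))];p=np.polyfit(q[:,0],q[:,1],1)
        print(k,len(q),'slope',p[0].round(4),'z at ridge',p[1].round(4),'resid',e.std().round(4))
if __name__=='__main__':
    im=grab('scene');st()
    tilt(im,cv2.imread('pics/s3.png')[...,::-1].copy(),.085);tilt(im,im['frame'],.05)
E
python3 tilt.py
```

```text
{'time_s': 13.8, 'q': [-0.406, 0.225, 2.0, 0.0, 0.916, -0.502], 'tcp_pos': [0.527, -0.199, 0.071], 'orientation': [[-0.096, 0.995, -0.0], [0.995, 0.096, 0.0], [0.0, -0.0, -1.0]], 'ft_force': [0.258, 0.66, 0.394], 'gripper_width': 0.059}
hi 46 slope -0.002 z at ridge 0.1182 resid 0.0004
lo 42 slope 0.0134 z at ridge 0.0855 resid 0.0004
hi 40 slope 0.1081 z at ridge 0.0858 resid 0.0004
lo 43 slope 0.1269 z at ridge 0.0531 resid 0.0004
```

>>> arm_command --increments '[0,6.3,0,-0.23,0,-0.1,80,0,6.3,0,-0.23,0,-0.1,80,0,6.3,0,-0.23,0,-0.1,80,0,6.3,0,-0.23,0,-0.1,130,0,6.3,0,-0.23,0,-0.1,190,0,6.3,0,-0.23,0,-0.1,255,0,6.3,0,-0.23,0,-0.1,255,0,6.3,0,-0.23,0,-0.1,255,0,6.3,0,-0.23,0,-0.4,255,0,6.3,0,-0.23,0,-1.1,255]'

```text
time_s: 14.8
tcp_pos: [0.5259, -0.2008, 0.0812]
orientation: [[-0.095, 0.995, -0.013], [0.989, 0.096, 0.11], [0.111, -0.002, -0.994]]
ft_force: [-0.4, -0.3, -3.3]
gripper_width: 0.0275
grip_force: 59.4
```

>>> arm_command --increments '[0,-6.3,0,0.45,0,0.05,255,0,-6.3,0,0.45,0,0.05,255,0,-6.3,0,0.45,0,0.05,255,0,-6.3,0,0.45,0,0.05,255,0,-6.3,0,0.45,0,0.05,255]'

```text
time_s: 15.3
tcp_pos: [0.5266, -0.1974, 0.0823]
orientation: [[-0.095, 0.995, -0.0], [0.995, 0.095, 0.001], [0.001, -0.0, -1.0]]
ft_force: [-0.2, -0.7, -2.9]
gripper_width: 0.0277
grip_force: 59.5
```

Run:
```python
from h import *
from tilt import tilt
im=grab('scene');st();tilt(im,im['frame'],.06)
```

```text
{'time_s': 15.35, 'q': [-0.403, 0.21, 1.995, 0.001, 0.937, -0.499], 'tcp_pos': [0.527, -0.197, 0.082], 'orientation': [[-0.095, 0.995, -0.0], [0.995, 0.095, 0.001], [0.001, -0.0, -1.0]], 'ft_force': [0.046, -0.48, -2.574], 'gripper_width': 0.028}
hi 43 slope 0.0618 z at ridge 0.0949 resid 0.0004
lo 38 slope 0.0756 z at ridge 0.0624 resid 0.0004
```

>>> arm_command --increments '[0,-3.6,0,0.05,0,0.3,255,0,-3.6,0,0.05,0,0.6,255,0,-3.6,0,0.05,0,0.8,255,0,-3.6,0,0.05,0,0.8,255,0,-3.6,0,0.05,0,0.8,255]'

```text
time_s: 15.85
tcp_pos: [0.5265, -0.1967, 0.0743]
orientation: [[-0.095, 0.995, 0.006], [0.993, 0.096, -0.062], [-0.062, -0.0, -0.998]]
ft_force: [-0.1, 0.2, -3.5]
gripper_width: 0.028
grip_force: 59.5
```

Run:
```python
from h import *
from tilt import tilt
im=grab('scene');st();tilt(im,im['frame'],.053)
```

```text
{'time_s': 15.9, 'q': [-0.369, 0.205, 2.02, -0.072, 0.89, -0.42], 'tcp_pos': [0.527, -0.197, 0.074], 'orientation': [[-0.095, 0.995, 0.006], [0.993, 0.096, -0.062], [-0.062, 0.0, -0.998]], 'ft_force': [-0.054, 0.163, -3.725], 'gripper_width': 0.028}
hi 40 slope -0.005 z at ridge 0.0887 resid 0.0005
lo 47 slope 0.0123 z at ridge 0.0545 resid 0.0004
```

>>> arm_command --increments '[0,0,0,0.01,0,0.1,255,0,0,0,0.01,0,0.2,255,0,0,0,0.01,0,0.2,255,0,0,0,0.01,0,0.2,255]'

```text
time_s: 16.3
tcp_pos: [0.5265, -0.1964, 0.0724]
orientation: [[-0.096, 0.995, 0.006], [0.993, 0.096, -0.062], [-0.063, -0.0, -0.998]]
ft_force: [-0.6, -0.1, -3.3]
gripper_width: 0.0279
grip_force: 59.5
```

>>> arm_command --increments '[0,0,0,0,0,0.05,255,0,0,0,0,0,0.05,255,0,0,0,0,0,0.05,255]'

```text
time_s: 16.6
tcp_pos: [0.5265, -0.1964, 0.0719]
orientation: [[-0.096, 0.995, 0.006], [0.993, 0.096, -0.063], [-0.063, 0.0, -0.998]]
ft_force: [-0.4, -0.4, -2.8]
gripper_width: 0.0278
grip_force: 59.5
```

>>> arm_command --increments '[0,0,0,0,0,0.05,255,0,0,0,0,0,0.05,255,0,0,0,0,0,0.05,255]'

```text
time_s: 16.9
tcp_pos: [0.5265, -0.1965, 0.0713]
orientation: [[-0.096, 0.995, 0.006], [0.993, 0.096, -0.062], [-0.063, -0.0, -0.998]]
ft_force: [-0.1, -0.7, -3.7]
gripper_width: 0.0275
grip_force: 59.5
```

>>> arm_command --increments '[0,0,0,0,0,0.03,255,0,0,0,0,0,0.03,255,0,0,0,0,0,0.03,255]'

```text
time_s: 17.2
tcp_pos: [0.5266, -0.1965, 0.0711]
orientation: [[-0.096, 0.995, 0.006], [0.993, 0.096, -0.063], [-0.063, 0.0, -0.998]]
ft_force: [0.3, 0.4, -3.4]
gripper_width: 0.028
grip_force: 59.6
```

>>> arm_command --increments '[0,0,0,0,0,0.03,255,0,0,0,0,0,0.03,255,0,0,0,0,0,0.03,255]'

```text
time_s: 17.5
tcp_pos: [0.5266, -0.1965, 0.071]
orientation: [[-0.096, 0.995, 0.006], [0.993, 0.096, -0.062], [-0.063, 0.0, -0.998]]
ft_force: [-1.1, 1.0, -0.3]
gripper_width: 0.0277
grip_force: 59.9
```

>>> arm_command --increments '[0,0,0,0,0,0.03,255,0,0,0,0,0,0.03,255,0,0,0,0,0,0.03,255]'

```text
time_s: 17.8
tcp_pos: [0.5266, -0.1965, 0.071]
orientation: [[-0.096, 0.995, 0.006], [0.993, 0.096, -0.063], [-0.063, 0.0, -0.998]]
ft_force: [-3.3, 3.0, 4.8]
gripper_width: 0.0279
grip_force: 60.4
```

>>> arm_command --increments '[0,0,0,0,0,-0.03,255,0,0,0,0,0,-0.03,255,0,0,0,0,0,-0.03,120,0,0,0,0,0,-0.03,80,0,0,0,0,0,-0.03,80,0,0,0,0,0,-0.03,80,0,0,0,0,0,-0.03,80,0,0,0,0,0,-0.03,80,0,0,0,0,0,-0.03,80,0,0,0,0,0,-0.03,80]'

```text
time_s: 18.8
tcp_pos: [0.5265, -0.1965, 0.0708]
orientation: [[-0.096, 0.995, 0.006], [0.993, 0.096, -0.063], [-0.063, 0.0, -0.998]]
ft_force: [0.1, -0.8, -0.4]
gripper_width: 0.0586
grip_force: 0.0
```

>>> arm_command --increments '[0,3.6,0,0,0,0,80,0,3.6,0,0,0,0,80,0,3.6,0,0,0,0,80,0,3.6,0,0,0,0,80,0,3.6,0,0,0,0,80,0,3.6,0,0,0,0,80,0,3.6,0,0,0,0,80,0,3.6,0,0,0,0,80,0,3.6,0,0,0,0,80,0,3.6,0,0,0,0,80]'

```text
time_s: 19.8
tcp_pos: [0.5265, -0.1965, 0.0708]
orientation: [[-0.096, 0.995, 0.0], [0.995, 0.096, -0.0], [-0.0, 0.0, -1.0]]
ft_force: [-0.1, -0.5, -0.3]
gripper_width: 0.0586
grip_force: 0.0
```

>>> arm_command --increments '[0,0,0,0,0,0,80,0,0,0,0,0,0,80,0,0,0,0,0,0,80,0,0,0,0,0,0,80,0,0,0,0,0,0,80,0,0,0,0,0,0,80,0,0,0,0,0,0,80,0,0,0,0,0,0,80]'

```text
time_s: 20.6
tcp_pos: [0.5265, -0.1965, 0.0708]
orientation: [[-0.096, 0.995, -0.0], [0.995, 0.096, 0.0], [0.0, -0.0, -1.0]]
ft_force: [0.2, -0.2, -0.9]
gripper_width: 0.0586
grip_force: 0.0
```

Run:
```python
from h import *
from tilt import tilt
im=grab('scene');st();tilt(im,im['frame'],.05);im=grab('scene');tilt(im,im['frame'],.05)
```

```text
{'time_s': 20.65, 'q': [-0.402, 0.224, 2.003, 0.0, 0.915, -0.498], 'tcp_pos': [0.527, -0.197, 0.071], 'orientation': [[-0.096, 0.995, -0.0], [0.995, 0.096, 0.0], [0.0, -0.0, -1.0]], 'ft_force': [-0.056, -0.268, 0.194], 'gripper_width': 0.058}
hi 43 slope 0.1243 z at ridge 0.0844 resid 0.0004
lo 45 slope 0.1393 z at ridge 0.0526 resid 0.0004
hi 42 slope 0.1237 z at ridge 0.0845 resid 0.0004
lo 44 slope 0.1393 z at ridge 0.0525 resid 0.0004
```

```bash
cat >> h.py <<'E'
D=np.array([-.096,.9954,0]);N=np.array([.9954,.096,0])
def shoe(im,frame,z0):
    """along-coordinate of wood/steel edge in vertical plane of the rule's front face, mm; also slope (rad)"""
    o=np.array([.527,-.2,0])+N*.015;C=np.array(im['extrinsics'])[:3,3]
    def pl(px):
        P=ray(im,px,0)-C;Q=C+P*(((o-C)@N)/(P@N))[:,None];return np.c_[(Q-o)@D,Q[:,2]]
    h=cv2.cvtColor(frame,cv2.COLOR_RGB2HSV);S=h[...,1].astype(np.float32);m=(h[...,0]<20)&(h[...,1]>85)
    mid=[]
    for t in np.arange(.08,.22,.003):
        u,v=proj(im,[o+D*t+[0,0,z0+.01]])[0];c=int(round(u));lo=int(v)-25;r=np.where(m[lo:int(v)+25,c])[0]
        if len(r):
            r=max(np.split(r,np.where(np.diff(r)>2)[0]+1),key=len)+lo;mid.append([c,r.mean()])
    p=np.polyfit(*np.array(mid).T,1)
    for _ in range(3):
        q=np.array(mid);e=abs(q[:,1]-np.polyval(p,q[:,0]));mid=q[e<=max(.6,2*np.median(e))];p=np.polyfit(*mid.T,1)
    u=np.arange(mid[-1,0]-15,mid[-1,0]+50,.1,dtype=np.float32);es=[]
    for dv in(-2,-1,0,1,2):
        s=cv2.remap(S,u[None],(np.polyval(p,u)+dv)[None].astype(np.float32),cv2.INTER_LINEAR)[0]
        s0=np.median(s[:100]);k=np.where(s<s0*.55)[0]
        if len(k):es.append(u[k[0]])
    es=np.array(es);ue=np.median(es)
    g=pl(np.c_[[ue,ue-90],np.polyval(p,[ue,ue-90])])
    return round(g[0,0]*1000,2),round(float((g[0,1]-g[1,1])/(g[0,0]-g[1,0]))-.0055,4),round(g[0,1]*1000,1),es.round(1).tolist()
E
python3 - <<'E'
from h import *
im=grab('scene');print(shoe(im,cv2.imread('pics/s3.png')[...,::-1].copy(),.085));print(shoe(im,im['frame'],.05))
E
```

```text
(np.float64(272.56), -0.0026, np.float64(103.3), [317.20001220703125, 316.70001220703125, 315.8999938964844, 315.70001220703125, 315.5])
(np.float64(272.99), 0.1288, np.float64(104.9), [317.1000061035156, 316.5, 316.1000061035156, 315.79998779296875, 315.70001220703125])
```

>>> arm_command --increments '[0,0,0,0,0,-0.1,80,0,0,0,0,0,-0.1,110,0,0,0,0,0,-0.1,150,0,0,0,0,0,-0.1,255,0,0,0,0,0,-0.1,255,0,0,0,0,0,-0.1,255,0,0,0,0,0,-0.1,255]'

```text
time_s: 21.45
tcp_pos: [0.5267, -0.1966, 0.0721]
orientation: [[-0.096, 0.995, 0.0], [0.995, 0.096, -0.0], [-0.0, 0.0, -1.0]]
ft_force: [-0.9, 1.2, 3.4]
gripper_width: 0.0284
grip_force: 59.9
```

Run:
```python
from h import *
im=grab('scene');st();print(shoe(im,im['frame'],.05))
```

```text
{'time_s': 21.5, 'q': [-0.401, 0.222, 2.002, -0.0, 0.917, -0.498], 'tcp_pos': [0.527, -0.197, 0.072], 'orientation': [[-0.096, 0.995, 0.0], [0.995, 0.096, -0.0], [-0.0, 0.0, -1.0]], 'ft_force': [-0.691, 0.105, 4.049], 'gripper_width': 0.028}
(np.float64(272.35), 0.1152, np.float64(102.5), [316.8999938964844, 316.3999938964844, 315.70001220703125, 315.5, 315.79998779296875])
```

>>> arm_command --increments '[0,0,0,0,0,-0.3,255,0,-2,0,0,0,-0.8,255,0,-5,0,0,0,-0.8,255,0,-6.7,0,0,0,-0.8,255,0,-6.7,0,0,0,-0.8,255,0,-6.7,0,0,0,-0.8,255,0,-6.7,0,0,0,-0.8,255]'

```text
time_s: 22.2
tcp_pos: [0.5263, -0.1966, 0.0794]
orientation: [[-0.095, 0.995, 0.01], [0.989, 0.096, -0.115], [-0.116, -0.001, -0.993]]
ft_force: [1.1, -0.7, -2.0]
gripper_width: 0.028
grip_force: 59.5
```

Run:
```python
from h import *
for i in range(2):
  im=grab('scene');print(shoe(im,im['frame'],.06))
st()
```

```text
(np.float64(274.55), 0.0124, np.float64(82.9), [317.3999938964844, 316.70001220703125, 316.29998779296875, 315.79998779296875, 315.70001220703125])
(np.float64(274.31), 0.0127, np.float64(82.6), [317.29998779296875, 316.70001220703125, 316.20001220703125, 315.8999938964844, 315.6000061035156])
{'time_s': 22.3, 'q': [-0.339, 0.188, 2.033, -0.138, 0.877, -0.349], 'tcp_pos': [0.526, -0.197, 0.08], 'orientation': [[-0.095, 0.995, 0.011], [0.989, 0.095, -0.116], [-0.116, -0.0, -0.993]], 'ft_force': [-0.225, -0.157, -3.88], 'gripper_width': 0.028}
```

>>> arm_command --increments '[0,-0.85,0,0.5,0,0.1,255,0,-0.85,0,0.57,0,0.4,255,0,-0.85,0,0.57,0,0.54,255,0,-0.85,0,0.57,0,0.54,255,0,-0.85,0,0.57,0,0.54,255,0,-0.85,0,0.57,0,0.54,255]'

```text
time_s: 22.9
tcp_pos: [0.5262, -0.1916, 0.0739]
orientation: [[-0.095, 0.995, 0.013], [0.987, 0.096, -0.131], [-0.131, 0.0, -0.991]]
ft_force: [-1.0, -0.2, -2.9]
gripper_width: 0.0281
grip_force: 59.5
```

Run:
```python
from h import *
for i in range(2):
  im=grab('scene');print(shoe(im,im['frame'],.055))
st()
```

```text
(np.float64(279.59), 0.0024, np.float64(73.5), [319.1000061035156, 318.6000061035156, 318.1000061035156, 317.5, 317.29998779296875])
(np.float64(279.12), -0.0033, np.float64(72.8), [319.0, 318.5, 317.8999938964844, 317.3999938964844, 317.20001220703125])
{'time_s': 23.0, 'q': [-0.322, 0.19, 2.044, -0.159, 0.859, -0.317], 'tcp_pos': [0.526, -0.192, 0.074], 'orientation': [[-0.095, 0.995, 0.013], [0.987, 0.096, -0.131], [-0.132, 0.0, -0.991]], 'ft_force': [0.422, 0.1, -2.665], 'gripper_width': 0.028}
```

>>> arm_command --increments '[0,0,0,0.02,0,0.1,255,0,0,0,0.03,0,0.2,255,0,0,0,0.03,0,0.2,255,0,0,0,0.03,0,0.2,255]'

```text
time_s: 23.4
tcp_pos: [0.526, -0.1915, 0.0716]
orientation: [[-0.095, 0.995, 0.012], [0.987, 0.096, -0.131], [-0.131, -0.0, -0.991]]
ft_force: [0.7, -0.2, -4.0]
gripper_width: 0.0281
grip_force: 59.5
```

>>> arm_command --increments '[0,0,0,0,0,0.05,255,0,0,0,0,0,0.05,255,0,0,0,0,0,0.05,255]'

```text
time_s: 23.7
tcp_pos: [0.526, -0.1915, 0.0712]
orientation: [[-0.095, 0.995, 0.013], [0.987, 0.096, -0.131], [-0.131, -0.0, -0.991]]
ft_force: [-0.0, -0.4, -3.4]
gripper_width: 0.0277
grip_force: 59.5
```

>>> arm_command --increments '[0,0,0,0.01,0,0.04,255,0,0,0,0.01,0,0.04,255,0,0,0,0.01,0,0.04,255]'

```text
time_s: 24.0
tcp_pos: [0.526, -0.1915, 0.0708]
orientation: [[-0.095, 0.995, 0.013], [0.987, 0.096, -0.131], [-0.131, -0.0, -0.991]]
ft_force: [-0.4, 0.5, -2.7]
gripper_width: 0.0278
grip_force: 59.5
```

>>> arm_command --increments '[0,0,0,0,0,0.03,255,0,0,0,0,0,0.03,255,0,0,0,0,0,0.03,255]'

```text
time_s: 24.3
tcp_pos: [0.5261, -0.1915, 0.0706]
orientation: [[-0.095, 0.995, 0.013], [0.987, 0.096, -0.131], [-0.131, 0.0, -0.991]]
ft_force: [-0.8, 0.7, -2.2]
gripper_width: 0.0278
grip_force: 59.6
```

>>> arm_command --increments '[0,0,0,0,0,0.03,255,0,0,0,0,0,0.03,255,0,0,0,0,0,0.03,255]'

```text
time_s: 24.6
tcp_pos: [0.5261, -0.1915, 0.0705]
orientation: [[-0.095, 0.995, 0.013], [0.987, 0.096, -0.131], [-0.131, 0.0, -0.991]]
ft_force: [-2.2, 1.6, 1.5]
gripper_width: 0.028
grip_force: 60.0
```

>>> arm_command --increments '[0,0,0,0,0,-0.02,255,0,0,0,0,0,-0.02,120,0,0,0,0,0,-0.02,80,0,0,0,0,0,-0.02,80,0,0,0,0,0,-0.02,80,0,4,0,0,0,0,80,0,7.55,0,0,0,0,80,0,7.55,0,0,0,0,80,0,7.55,0,0,0,0,80,0,7.55,0,0,0,0,80]'

```text
time_s: 25.6
tcp_pos: [0.5257, -0.1913, 0.07]
orientation: [[-0.096, 0.995, -0.001], [0.995, 0.096, -0.001], [-0.001, -0.001, -1.0]]
ft_force: [0.5, 0.3, 0.2]
gripper_width: 0.0584
grip_force: 0.0
```

>>> arm_command --increments '[0,0,0,0,0,0,80,0,0,0,0,0,0,80,0,0,0,0,0,0,80,0,0,0,0,0,0,80,0,0,0,0,0,0,80,0,0,0,0,0,0,80,0,0,0,0,0,0,80,0,0,0,0,0,0,80,0,0,0,0,0,0,80,0,0,0,0,0,0,80]'

```text
time_s: 26.6
tcp_pos: [0.526, -0.1916, 0.0702]
orientation: [[-0.096, 0.995, -0.0], [0.995, 0.096, 0.0], [0.0, -0.0, -1.0]]
ft_force: [0.2, -0.0, 0.4]
gripper_width: 0.0588
grip_force: 0.0
```

Run:
```python
from h import *
from tilt import tilt
for i in range(6):
  im=grab('scene');print(shoe(im,im['frame'],.05)[:3])
tilt(im,im['frame'],.05)
st()
```

```text
(np.float64(278.72), 0.0232, np.float64(75.6))
(np.float64(278.49), 0.0212, np.float64(75.3))
(np.float64(278.97), 0.0229, np.float64(75.7))
(np.float64(278.73), 0.0211, np.float64(75.4))
(np.float64(278.73), 0.0223, np.float64(75.5))
(np.float64(278.74), 0.0203, np.float64(75.3))
hi 37 slope 0.0171 z at ridge 0.0848 resid 0.0004
lo 48 slope 0.029 z at ridge 0.052 resid 0.0004
{'time_s': 26.9, 'q': [-0.394, 0.221, 2.008, 0.0, 0.913, -0.49], 'tcp_pos': [0.526, -0.192, 0.07], 'orientation': [[-0.096, 0.995, 0.0], [0.995, 0.096, 0.0], [-0.0, 0.0, -1.0]], 'ft_force': [-0.463, 1.143, -0.228], 'gripper_width': 0.059}
```

>>> arm_command --increments '[0,0,0,0,0,-0.15,80,0,0,0,0,0,-0.15,110,0,0,0,0,0,-0.15,150,0,0,0,0,0,-0.15,255,0,0,0,0,0,-0.15,255,0,0,0,0,0,-0.15,255,0,0,0,0,0,-0.3,255,0,-1.3,0,0.1,0,-0.4,255,0,-1.3,0,0.1,0,-0.4,255,0,-1.3,0,0.1,0,-0.4,255]'

```text
time_s: 27.9
tcp_pos: [0.5254, -0.19, 0.0736]
orientation: [[-0.097, 0.995, 0.001], [0.995, 0.097, -0.022], [-0.022, -0.001, -1.0]]
ft_force: [-0.1, -0.3, -3.2]
gripper_width: 0.0281
grip_force: 59.4
```

>>> arm_command --increments '[0,0,0,0,0,0,255,0,0,0,0,0,0,255,0,0,0,0,0,0,255]'

```text
time_s: 28.2
tcp_pos: [0.526, -0.1906, 0.0742]
orientation: [[-0.096, 0.995, 0.002], [0.995, 0.096, -0.023], [-0.023, -0.0, -1.0]]
ft_force: [-0.1, 0.6, -3.0]
gripper_width: 0.028
grip_force: 59.4
```

Run:
```python
from h import *
from tilt import tilt
for i in range(5):
  im=grab('scene');print(shoe(im,im['frame'],.055)[:3])
tilt(im,im['frame'],.053)
st()
```

```text
(np.float64(280.12), 0.0024, np.float64(73.1))
(np.float64(280.13), 0.0026, np.float64(73.0))
(np.float64(280.36), 0.0046, np.float64(73.4))
(np.float64(280.12), 0.0016, np.float64(73.1))
(np.float64(280.12), 0.0024, np.float64(73.1))
hi 39 slope -0.0004 z at ridge 0.0878 resid 0.0004
lo 48 slope 0.0129 z at ridge 0.0543 resid 0.0004
{'time_s': 28.45, 'q': [-0.38, 0.21, 2.013, -0.026, 0.908, -0.461], 'tcp_pos': [0.526, -0.191, 0.074], 'orientation': [[-0.096, 0.995, 0.002], [0.995, 0.096, -0.023], [-0.023, 0.0, -1.0]], 'ft_force': [-1.147, 0.4, -3.309], 'gripper_width': 0.028}
```

>>> arm_command --increments '[0,0,0,0,0,0.1,255,0,0,0,0,0,0.15,255,0,0,0,0,0,0.15,255,0,0,0,0,0,0.15,255]'

```text
time_s: 28.85
tcp_pos: [0.5259, -0.1906, 0.0727]
orientation: [[-0.096, 0.995, 0.002], [0.995, 0.096, -0.023], [-0.023, -0.0, -1.0]]
ft_force: [-0.4, 0.2, -4.4]
gripper_width: 0.0282
grip_force: 59.4
```

>>> arm_command --increments '[0,0,0,0,0,0.04,255,0,0,0,0,0,0.04,255,0,0,0,0,0,0.04,255]'

```text
time_s: 29.15
tcp_pos: [0.526, -0.1906, 0.0723]
orientation: [[-0.096, 0.995, 0.002], [0.995, 0.096, -0.023], [-0.023, -0.0, -1.0]]
ft_force: [-0.8, 0.2, -2.8]
gripper_width: 0.0281
grip_force: 59.4
```

>>> arm_command --increments '[0,0,0,0,0,0.03,255,0,0,0,0,0,0.03,255,0,0,0,0,0,0.03,255]'

```text
time_s: 29.45
tcp_pos: [0.526, -0.1906, 0.072]
orientation: [[-0.096, 0.995, 0.002], [0.995, 0.096, -0.023], [-0.023, 0.0, -1.0]]
ft_force: [-0.5, 0.3, -3.1]
gripper_width: 0.028
grip_force: 59.4
```

>>> arm_command --increments '[0,0,0,0,0,0.03,255,0,0,0,0,0,0.03,255,0,0,0,0,0,0.03,255]'

```text
time_s: 29.75
tcp_pos: [0.526, -0.1906, 0.0719]
orientation: [[-0.096, 0.995, 0.002], [0.995, 0.096, -0.023], [-0.023, -0.0, -1.0]]
ft_force: [-0.1, 1.5, -1.0]
gripper_width: 0.0276
grip_force: 59.6
```

>>> arm_command --increments '[0,0,0,0,0,0.03,255,0,0,0,0,0,0.03,255,0,0,0,0,0,0.03,255]'

```text
time_s: 30.05
tcp_pos: [0.526, -0.1905, 0.0718]
orientation: [[-0.096, 0.995, 0.002], [0.995, 0.096, -0.022], [-0.023, 0.0, -1.0]]
ft_force: [-3.3, 1.5, 3.4]
gripper_width: 0.0273
grip_force: 60.0
```

>>> arm_command --increments '[0,0,0,0,0,-0.03,255,0,0,0,0,0,-0.03,255,0,0,0,0,0,-0.03,120,0,0,0,0,0,-0.03,80,0,0,0,0,0,-0.03,80,0,0,0,0,0,-0.03,80,0,0,0,0,0,-0.03,80,0,0,0,0,0,-0.03,80,0,0,0,0,0,-0.03,80,0,0,0,0,0,-0.03,80]'

```text
time_s: 31.05
tcp_pos: [0.526, -0.1906, 0.0718]
orientation: [[-0.096, 0.995, 0.002], [0.995, 0.096, -0.023], [-0.023, 0.0, -1.0]]
ft_force: [-1.1, 0.5, -0.3]
gripper_width: 0.0585
grip_force: 0.0
```

>>> arm_command --increments '[0,1.3,0,0,0,0,80,0,1.3,0,0,0,0,80,0,1.3,0,0,0,0,80,0,1.3,0,0,0,0,80,0,1.3,0,0,0,0,80,0,1.3,0,0,0,0,80,0,1.3,0,0,0,0,80,0,1.3,0,0,0,0,80,0,1.3,0,0,0,0,80,0,1.3,0,0,0,0,80]'

```text
time_s: 32.05
tcp_pos: [0.526, -0.1906, 0.0717]
orientation: [[-0.096, 0.995, -0.0], [0.995, 0.096, -0.0], [-0.0, -0.0, -1.0]]
ft_force: [0.3, -0.5, 0.6]
gripper_width: 0.0588
grip_force: 0.0
```

Run:
```python
from h import *
from tilt import tilt
for i in range(6):
  im=grab('scene');print(shoe(im,im['frame'],.05)[:3])
tilt(im,im['frame'],.05)
st()
```

```text
(np.float64(279.61), -0.0081, np.float64(68.1))
(np.float64(279.86), -0.0082, np.float64(68.3))
(np.float64(280.08), -0.003, np.float64(69.0))
(np.float64(279.61), -0.0086, np.float64(68.1))
(np.float64(279.62), -0.0102, np.float64(67.9))
(np.float64(279.86), -0.0064, np.float64(68.3))
hi 41 slope -0.0117 z at ridge 0.0859 resid 0.0005
lo 46 slope 0.0047 z at ridge 0.0518 resid 0.0004
{'time_s': 32.35, 'q': [-0.392, 0.218, 2.008, -0.0, 0.915, -0.488], 'tcp_pos': [0.526, -0.191, 0.072], 'orientation': [[-0.096, 0.995, -0.0], [0.995, 0.096, -0.0], [0.0, -0.0, -1.0]], 'ft_force': [0.489, -0.148, -0.493], 'gripper_width': 0.058}
```

>>> arm_command --increments '[0,0,0,0,0,-0.5,80,0,0,0,0,0,-1.5,80,0,0,0,0,0,-4,80,0,0,0,0,0,-8,80,0,0,0,0,0,-12,80,0,0,0,0,0,-15,80,0,0,0,0,0,-15,80,0,0,0,0,0,-15,80,0,0,0,0,0,-15,80,0,0,0,0,0,-15,80]'

```text
time_s: 33.35
tcp_pos: [0.5248, -0.1902, 0.2199]
orientation: [[-0.096, 0.995, -0.003], [0.995, 0.096, 0.001], [0.002, -0.003, -1.0]]
ft_force: [0.2, 0.4, 0.6]
gripper_width: 0.0584
grip_force: 0.0
```

Run:
```python
from h import *
from tilt import tilt
for i in range(20):
  im=grab('scene')
  if i%5==4: print(shoe(im,im['frame'],.05)[:3])
tilt(im,im['frame'],.05);st()
cv2.imwrite('pics/s9.png',cv2.resize(im['frame'][110:320,80:420,::-1],None,fx=2.2,fy=2.2))
```

```text
(np.float64(280.09), -0.0025, np.float64(68.7))
(np.float64(279.62), -0.0093, np.float64(68.1))
(np.float64(280.31), 0.0014, np.float64(69.4))
(np.float64(279.61), -0.008, np.float64(68.2))
hi 38 slope -0.0161 z at ridge 0.0867 resid 0.0005
lo 46 slope 0.0048 z at ridge 0.0519 resid 0.0004
{'time_s': 34.35, 'q': [-0.392, 0.063, 1.881, -0.0, 1.198, -0.488], 'tcp_pos': [0.526, -0.191, 0.222], 'orientation': [[-0.096, 0.995, 0.0], [0.995, 0.096, -0.0], [-0.0, 0.0, -1.0]], 'ft_force': [0.417, 0.14, 0.577], 'gripper_width': 0.059}
```

View pics/s9.png

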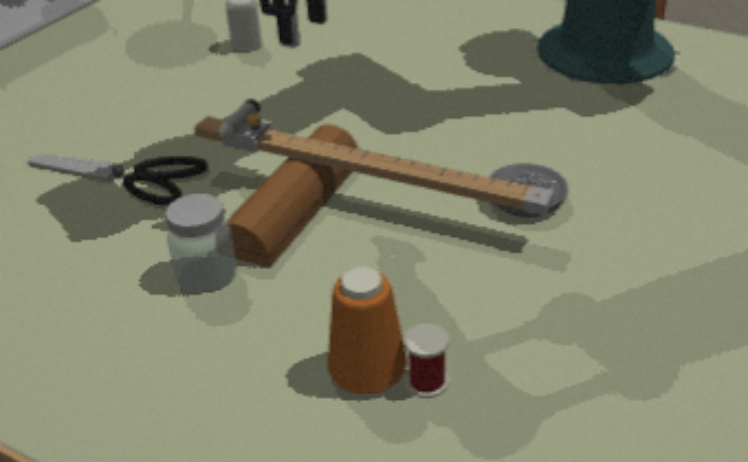

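The rule lies level and still on the stick alone, shoe end near crop (540,195). The gripper is well clear above it, and the other things are where they were.

```bash
python3 -c "
from workcell import ctrl
print(ctrl.finish_job())"
```

```text
the job is handed in; nothing more can be done
None
```

The rule balances roughly 80 mm from its middle, towards the holder. It now lies there across the seam stick, level to about 0.5° and still, with the gripper clear and the other things where they were. The hardest it was pressed on the stick was a brief 15 N or so at the first touch. The job is handed in.

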